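# Snap the tub's lid shut all round

## Robot

A 6-joint arm with a two-finger parallel gripper is mounted at the origin on a cart in front of the work surface, level with it; the furniture and walls round the work are solid. World frame = base frame: x ahead of the robot, y to its left, z up, the work surface at z = 0. Lengths are in mm, angles in rad, forces in N, time in s.
With the tool pointing down it reaches from about 275 to 1000 mm from the base axis. Payload 8.4 kg.
Tool frame: the origin (TCP) lies on the centre line of the jaws, within the pads' length; the fingertips stand r.tip_reach ahead of it and the grasp point (between the pads) lies 3 mm ahead of it (r.tip_reach is the distance from the TCP to the fingertips, in mm); z points along the fingers, y is the direction in which the jaws open and shut (so a half turn about z gives the same grasp; the last joint's range is limited). The gripper opens to 85 mm and grips with 20 to 120 N. Pads are 22 mm wide; open, the fingers measure 114 mm over their backs; the gripper's body (76 mm by 85 mm) begins 54 mm behind the grasp point. The pads swing forward as they close: fully open they stand 13 mm farther back than shut.
Start: joints at [-1.111, 0.353, 1.633, -0, 1.155, -0.002], TCP at [278.474, -559.536, 253.281] pointing down, gripper open.
Joint ranges: [-2.63, 2.63], [-0.92, 2.1], [0.06, 2.66], [-1.3, 4.44], [0, 2.69], [-3.02, 3.02]. Speed limits (rad/s): [2.22, 2.22, 2.79, 3.14, 3.14, 3.14].

## Interface

Orientations are given as [roll, pitch, yaw] about the fixed x, y, z axes, in that order (R = Rz(yaw) Ry(pitch) Rx(roll)).
In Python, from rig import sense, optics, r, nets gives the robot as it stands. The module is installed in compiled form; this text tells all that it offers.
- The arm moves only by the tool carry_out, never from a script. Its argument "increments" is a list that holds one entry, the list of rows, each a list of 6 numbers: the shift along the tool's x, y, z normalised to -1 to 1, where 1 is 40 cm, then the turn, a rotation vector about the tool's x, y, z normalised to -1 to 1, where 1 is 60 degrees. A call has 1 to 5 rows; each row is the pose to reach, as a shift and turn from the pose commanded when the call began, along the tool's axes at that moment; what a row does not reach only later rows make up. A row lasts 1/12 s, in which the tool goes at most 41.7 mm and 7.16 degrees, less where a joint would pass 70% of its speed; a pose out of reach is approached as far as the arm can. A call with a number of a shift or a turn outside -1 to 1 is refused whole. A call with a gripper value outside its range is refused whole. "hand" is the closure, from 0 (fully open) to 1 (shut), set as the call begins (left out, the last holds). The fingers move at their own pace and stop on an object; "squeeze" is the grip in N (left out, the last holds). Time passes only in rows, so rows that repeat a pose let the fingers close. It gives the time, the measured TCP pose, the force and the opening at its end, in the units of the state.
- sense(): the state, without advancing time (a new reading comes with each control period).
- optics.grab_frame(name): name is "scene" or "top"; returns a dict with "img" (400x640x3 uint8, red, green, blue), "range_z" (400x640 float32, mm along the optical axis (not along the pixel's ray), 0 where there is no reading), "fov_y" (degrees; the focal length in pixels is half the picture's height over the tangent of half this angle, whatever the lens; pixels are square), "cx", "cy" (the principal point, pixels), "k1" (the pictures are not rectified: a ray, as slopes to the right and down, at radius r is drawn at 1 + k1 r^2 times it, then the intrinsics apply), "R" (3x3) and "t" (3): a world point X has camera coordinates R X + t. Camera axes: x right, y down, z forward; pixel columns grow to the right and rows downward; lengths in mm; the calibration is good to about 2 mm. A picture is of the moment at which its call begins.
- r.sign_off(): hands the job in, once; it reports no verdict.
Trained networks look in the newest picture that a camera, given by its name, has taken for a name from the list of things; names that differ only in an ending like _2 or _b are one class to them, and where a whole thing is asked for, a point or a joint stands for the part that bears it (a point fixed in the world has none). Each returns a list of dicts, best first, with "confidence" (0 to 1); they miss things now and then, are a little off and sometimes report something else, mostly with a low value. They report only what shows in the picture. A call takes as long as a camera call.
- nets.trace(target, camera): "mask" (400x640 bool, what is visible of it).
- nets.tip_of(target, camera): "point" ([x, y, z] in mm, in world coordinates, good to about 4 mm: a listed point, or the origin of a listed thing).
The state is a dict: "clock": time; "qpos": joint angles; "qvel": joint speeds; "joint_efforts": joint torques, N m; "eef_pos": TCP position; "tcp_rot": TCP orientation; "contact_force": force on the tool from outside, world axes, zero at the start; "wrist_torque": the same for the moment, N m; "opening": opening from 0.0 (shut) to 1.0 (fully open).
Only numpy, scipy, OpenCV 4.12 (cv2) and the standard library are available. Lean on these libraries where they do the work, as an engineer would, in place of code of your own. Each camera call takes 0.05 s, during which the arm holds its last target.

## Task

The lid of the grey parts tub is on, but the four rim sections, one on each side, still stand up. Press them down one after the other with the fingertips until every one has clicked shut, without lifting, tipping or shifting the tub, and leave the carton, the bearing and the nut beside it where they are.

Things in the scene. Friction and masses are not known exactly. Their poses are not given: they have to be found in the camera images.
- tub: grey tub with off-white press-on lid, loose, about 1 kg, 146 (x) x 186 (y) x 85 mm (top of closed rim). Origin: centre of underside, z up. Middle panel fixed and recessed (top 80 mm); the four 27 mm square rim corners are fixed, top 85 mm. Between them one hinged rim section per side, hinged at its inner edge; at the start all stand up, outer edge about 10 mm above the corners.
- box_small_b: small printed cardboard carton, 77 x 106 x 61 mm, beside the tub; origin: centre of its underside. A bystander.
- bearing_a: steel ball bearing, 62 mm across, 16 mm high, lying flat beside the tub; origin: centre of its underside. A bystander.
- nut_1: steel hexagon nut, 24 x 28 x 13 mm, lying flat near the tub; origin: centre of its underside. A bystander.
- front (a joint): angle of the rim section on the long side facing -x of the tub's frame (towards the robot at yaw 0): 0 = standing up (tilted up 0.40 rad), grows as it is pressed down, 0.40 = clicked shut, flush with the corners at 85 mm. Springs back up if let go before half travel (0.2), snaps shut beyond and stays; needs about 6 N at the press point; stops there.
- front_press (a point): press point: middle of the thumb ribs on the top face of that section (130 mm long, 27 mm deep from hinge to outer edge, 4 mm thick), 18 mm outside its hinge line, which lies 46 mm from the tub's centre, 83 mm above the tub's underside. 92 mm above the worktop when up, 85 mm when shut; moves with the section.
- back (a joint): angle of the rim section on the long +x side: 0 = standing up (tilted up 0.40 rad), grows as it is pressed down, 0.40 = clicked shut, flush with the corners at 85 mm. Springs back up if let go before half travel (0.2), snaps shut beyond and stays; needs about 6 N at the press point; stops there.
- back_press (a point): press point: middle of the thumb ribs on the top face of that section (130 mm long, 27 mm deep from hinge to outer edge, 4 mm thick), 18 mm outside its hinge line, which lies 46 mm from the tub's centre, 83 mm above the tub's underside. 92 mm above the worktop when up, 85 mm when shut; moves with the section.
- left (a joint): angle of the rim section on the short +y side: 0 = standing up (tilted up 0.40 rad), grows as it is pressed down, 0.40 = clicked shut, flush with the corners at 85 mm. Springs back up if let go before half travel (0.2), snaps shut beyond and stays; needs about 6 N at the press point; stops there.
- left_press (a point): press point: middle of the thumb ribs on the top face of that section (90 mm long, 27 mm deep from hinge to outer edge, 4 mm thick), 18 mm outside its hinge line, which lies 66 mm from the tub's centre, 83 mm above the tub's underside. 92 mm above the worktop when up, 85 mm when shut; moves with the section.
- right (a joint): angle of the rim section on the short -y side: 0 = standing up (tilted up 0.40 rad), grows as it is pressed down, 0.40 = clicked shut, flush with the corners at 85 mm. Springs back up if let go before half travel (0.2), snaps shut beyond and stays; needs about 6 N at the press point; stops there.
- right_press (a point): press point: middle of the thumb ribs on the top face of that section (90 mm long, 27 mm deep from hinge to outer edge, 4 mm thick), 18 mm outside its hinge line, which lies 66 mm from the tub's centre, 83 mm above the tub's underside. 92 mm above the worktop when up, 85 mm when shut; moves with the section.

How it is judged:
By the outcome, as a careful person would: the job done as asked, in the order asked, and still so for the second after the job is handed in, with the robot touching nothing.
It also fails if it takes over 48 s, if anything falls off the work surface, if the arm or the gripper's body presses on something with over 40 N, if the wrist force passes 120 N, or if a joint passes its speed limit or range.

## Working session

There is one attempt and no reset: what is moved stays moved. The work goes in short steps, Python scripts to look and compute and a tool call to move; the robot and the scene stay as the last step left them, time stands still between calls to the robot, and variables do not carry over. Pictures are saved under pics/ and viewed, and the job is handed in when it is done.

Besides the shell and the picture viewer there is one more tool, called after "Request:" as name([rows], argument=value, ...), one row to a line, values as JSON. carry_out: Moves the arm, as the interface text tells. Its arguments: {"type":"object","properties":{"increments":{"type":"array","items":{"type":"array","items":{"type":"array","items":{"type":"number","minimum":-1,"maximum":1}}}},"hand":{"type":"number"},"squeeze":{"type":"number"}},"required":["increments"]}

```bash
mkdir -p pics; ls; cat > h.py <<'E'
import numpy as np, cv2
from rig import sense, optics, r, nets
def save(n,f): cv2.imwrite('pics/'+f,cv2.cvtColor(n['img'],cv2.COLOR_RGB2BGR))
def cloud(f):
    H,W=f['range_z'].shape; F=(H/2)/np.tan(np.radians(f['fov_y']/2))
    u,v=np.meshgrid(np.arange(W),np.arange(H))
    K=np.array([[F,0,f['cx']],[0,F,f['cy']],[0,0,1.]])
    p=cv2.undistortPoints(np.stack([u,v],-1).reshape(-1,1,2).astype(float),K,np.array([f['k1'],0,0,0.])).reshape(H,W,2)
    z=f['range_z'].astype(float)
    X=np.dstack([p[...,0]*z,p[...,1]*z,z])
    return (X-np.array(f['t']))@np.array(f['R'])
E
python3 - <<'E'
from h import *
print(sense(), r.tip_reach)
for c in ['scene','top']:
    f=optics.grab_frame(c); save(f,c+'0.png'); np.savez(c+'0.npz',**f)
    for t in ['tub','box_small_b','bearing_a','nut_1','front_press','back_press','left_press','right_press']:
        print(c,t,[(np.round(d['point'],1),round(d['confidence'],2)) for d in nets.tip_of(t,c)][:3])
E
```

```text
pics
{'clock': 0.0, 'qpos': array([-1.11140155e+00,  3.53640451e-01,  1.63413995e+00,  1.09531018e-05,
        1.15520656e+00, -2.41141623e-03]), 'qvel': array([ 0.00069188, -0.00186368, -0.00135841, -0.00134014,  0.00019617,
        0.00050906]), 'joint_efforts': array([ 4.67000573e-03, -6.05253053e+01, -3.42062938e+01,  1.27171397e-04,
        9.32957948e-03, -1.97990275e-06]), 'eef_pos': array([ 278.27527537, -559.12847994,  252.56398365]), 'tcp_rot': array([-3.14019838e+00, -1.33768009e-05,  4.61801759e-01]), 'contact_force': array([-0.41855956,  0.03843769,  0.49389037]), 'wrist_torque': array([ 0.0131533 , -0.04360601,  0.04143338]), 'opening': 0.9972693767843985} 22.0
scene tub [(array([557.5, -33. ,  -2.1]), 0.76)]
scene box_small_b [(array([530.4, 148. ,  -0. ]), 0.6)]
scene bearing_a []
scene nut_1 [(array([452.4, -76.5,   2.6]), 0.45)]
scene front_press [(array([496.1, -35.8,  90.3]), 0.74)]
scene back_press [(array([619.5, -25.5,  90. ]), 0.95), (array([495.6, -34.7,  90.3]), 0.17)]
scene left_press [(array([551.8,  55.6,  90.6]), 0.62), (array([617.1, -26.5,  92.9]), 0.43)]
scene right_press [(array([ 572.9, -111. ,   92. ]), 0.92)]
top tub [(array([ 5.566e+02, -2.950e+01, -5.000e-01]), 0.69)]
top box_small_b [(array([5.320e+02, 1.444e+02, 3.000e-01]), 0.91)]
top bearing_a [(array([ 600.2, -173.1,    2.6]), 0.84)]
top nut_1 [(array([448.4, -70.9,   1.5]), 0.65)]
top front_press [(array([501.9, -38.9,  94.3]), 0.73)]
top back_press [(array([533.4, 145.6,  -1.6]), 0.26)]
top left_press [(array([550. ,  49.6,  91.4]), 0.86)]
top right_press [(array([ 572.4, -114.1,   91.7]), 0.66), (array([502.4, -38.1,  92. ]), 0.63)]
```

```bash
python3 - <<'E'
from h import *
for c in ['top','scene']:
    f=dict(np.load(c+'0.npz')); P=cloud(f)
    m=(P[...,2]>70)&(P[...,2]<100)&(f['range_z']>0)&(abs(P[...,0]-557)<130)&(abs(P[...,1]+31)<130)
    q=P[m]; print(c,len(q),np.percentile(q[:,2],[1,25,50,75,99]))
    rc=cv2.minAreaRect(q[:,:2].astype(np.float32)); print(rc)
    a=np.radians(rc[2])
    t=(P[...,2]<5)&(P[...,2]>-8)&(f['range_z']>0); print('table z',np.median(P[t][:,2]))
    # rough yaw
    from scipy.optimize import minimize
    # panel & corners in frame
    save(f,c+'0.png')
E
```

```text
top 6254 [78.68888518 82.15188447 85.49012233 91.01069588 97.492657  ]
((560.5074462890625, -30.719711303710938), (149.52349853515625, 189.8402557373047), 6.195188045501709)
table z 1.1395677907666697
scene 3620 [71.27260784 80.52657623 84.02113144 89.58928253 95.7860461 ]
((559.158447265625, -26.9432373046875), (148.8547821044922, 191.20297241210938), 5.985723495483398)
table z 0.8642410679183545
```

View pics/top0.png

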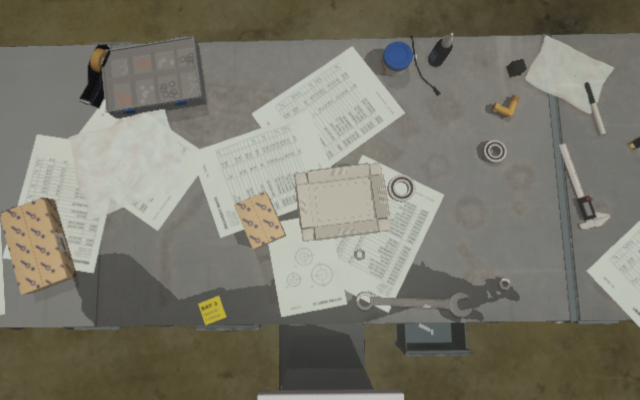

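View pics/scene0.png

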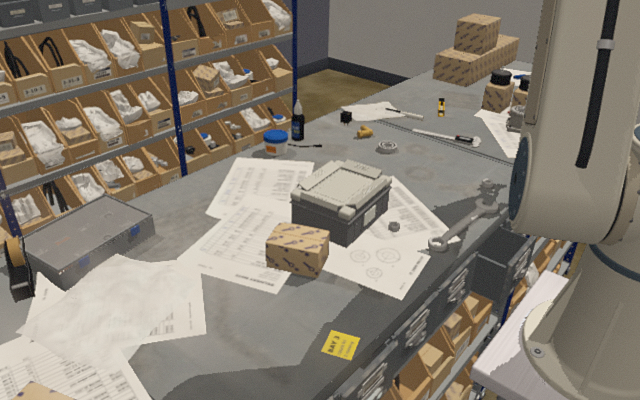

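```bash
cat >> h.py <<'E'
from scipy.spatial.transform import Rotation as Ro
C=np.array([559.3,-29.5]); YAW=0.107
def out(side,d=None):
    u=np.array([np.cos(YAW),np.sin(YAW)]); v=np.array([-u[1],u[0]])
    return {'front':C-63*u,'back':C+63*u,'left':C+83*v,'right':C-83*v}[side]
def go(xy,tipz,yaw):
    s=sense(); R=Ro.from_euler('xyz',s['tcp_rot']); p=np.array([xy[0],xy[1],tipz+r.tip_reach])
    d=R.inv().apply(p-s['eef_pos'])/400
    w=(R.inv()*Ro.from_euler('xyz',[np.pi,0,yaw])).as_rotvec()/np.radians(60)
    print('t',s['clock'],'pos',s['eef_pos'].round(1),s['tcp_rot'].round(3),'F',s['contact_force'].round(1),'op',round(s['opening'],3),'q',s['qpos'].round(2))
    print('target',p.round(1),'shift',d.round(4),'turn',w.round(4))
E
python3 -c "
from h import *
go(out('front'),135,YAW)"
```

```text
t 0.9 pos [ 278.5 -559.6  253.3] [3.141 0.    0.462] F [0.1 0.9 0.1] op 0.999 q [-1.11  0.35  1.63 -0.    1.16 -0.  ]
target [496.7 -36.2 157. ] shift [ 1.0713 -0.9283  0.2407] turn [ 1.000e-04 -0.000e+00  3.388e-01]
```

Request:
carry_out([
  [[0.5,-0.44,0.05,0,0,0.2],[0.5,-0.44,0.05,0,0,0.2],[0.5,-0.44,0.05,0,0,0.2],[0.5,-0.44,0.05,0,0,0.2],[0.5,-0.44,0.05,0,0,0.2]],
], hand=1, squeeze=40)

```text
clock: 1.32
eef_pos: [357.2, -365.5, 237.6]
tcp_rot: [3.141, -0.0, 0.252]
contact_force: [0.7, -0.9, 0.5]
opening: 0.3
```

```bash
python3 -c "
from h import *
go(out('front'),135,YAW)"
```

```text
t 1.3167 pos [ 357.2 -365.5  237.6] [ 3.141 -0.     0.252] F [ 0.7 -0.9  0.5] op 0.3 q [-0.8   0.19  1.89  0.    1.06  0.52]
target [496.7 -36.2 157. ] shift [ 0.5426 -0.7105  0.2016] turn [ 0.0002 -0.0003  0.1381]
```

Request:
carry_out([
  [[0.5,-0.66,0.02,0,0,0.14],[0.5,-0.66,0.02,0,0,0.14],[0.5,-0.66,0.02,0,0,0.14],[0.5,-0.66,0.02,0,0,0.14],[0.5,-0.66,0.02,0,0,0.14]],
])

```text
clock: 1.73
eef_pos: [436.3, -176.7, 233.0]
tcp_rot: [3.141, -0.001, 0.105]
contact_force: [0.9, -0.2, 0.7]
opening: -0.001
```

```bash
python3 -c "
from h import *
go(out('front'),135,YAW)"
```

```text
t 1.7333 pos [ 436.3 -176.7  233. ] [ 3.141e+00 -1.000e-03  1.050e-01] F [ 0.9 -0.2  0.7] op -0.001 q [-0.39  0.13  1.97 -0.    1.03  1.08]
target [496.7 -36.2 157. ] shift [ 0.187  -0.3335  0.1901] turn [ 0.0004 -0.0007 -0.0015]
```

Request:
carry_out([
  [[0.187,-0.333,0.1,0,0,0],[0.187,-0.333,0.1,0,0,0],[0.187,-0.333,0.1,0,0,0],[0.187,-0.333,0.19,0,0,0],[0.187,-0.333,0.19,0,0,0]],
])

```text
clock: 2.15
eef_pos: [496.2, -35.0, 154.2]
tcp_rot: [-3.141, 0.001, 0.109]
contact_force: [-1.3, -0.0, 0.1]
opening: 0.001
```

```bash
python3 -c "
from h import *
go(out('front'),135,YAW)
go(out('front'),105,YAW)"
```

```text
t 2.15 pos [496.2 -35.  154.2] [-3.141e+00  1.000e-03  1.090e-01] F [-1.3 -0.   0.1] op 0.001 q [-0.07  0.28  1.99  0.    0.87  1.39]
target [496.7 -36.2 157. ] shift [ 0.0009  0.0033 -0.007 ] turn [-0.0009  0.0014  0.0014]
t 2.15 pos [496.2 -35.  154.2] [-3.141e+00  1.000e-03  1.090e-01] F [-1.3 -0.   0.1] op 0.001 q [-0.07  0.28  1.99  0.    0.87  1.39]
target [496.7 -36.2 127. ] shift [0.001  0.0033 0.068 ] turn [-0.0009  0.0014  0.0014]
```

Request:
carry_out([
  [[0.001,0.003,0.06,0,0,0],[0.001,0.003,0.06,0,0,0],[0.001,0.003,0.06,0,0,0]],
])

```text
clock: 2.4
eef_pos: [495.7, -39.7, 132.3]
tcp_rot: [-3.141, 0.003, 0.106]
contact_force: [-0.3, -0.3, 0.3]
opening: -0.002
```

```bash
python3 -c "
from h import *
f=optics.grab_frame('scene'); 
go(out('front'),95,YAW)
im=f['img'][130:270,260:420]; cv2.imwrite('pics/s1.png',cv2.cvtColor(cv2.resize(im,None,fx=5,fy=4,interpolation=cv2.INTER_CUBIC),cv2.COLOR_RGB2BGR))
P=cloud(f); s=sense()['eef_pos']
m=(np.hypot(P[...,0]-s[0],P[...,1]-s[1])<25)&(f['range_z']>0)&(P[...,2]>60)
print(np.sort(P[m][:,2])[::8].round(0))
"
```

```text
t 2.45 pos [496.5 -39.9 133.2] [-3.142e+00  1.000e-03  1.050e-01] F [-0.6 -0.   0.9] op 0.002 q [-0.08  0.32  2.   -0.    0.82  1.38]
target [496.7 -36.2 117. ] shift [ 0.0013 -0.0092  0.0406] turn [-0.      0.0007 -0.0018]
[ 60.  62.  63.  63.  64.  66.  67.  69.  72.  73.  75.  78.  85.  86.
  86.  87.  88.  88.  88.  89.  90.  90.  91.  91.  92.  92.  93.  94.
  94.  95.  95.  96. 111. 113. 116. 119. 121. 122. 124. 125. 127. 128.
 129. 131. 132. 134. 135. 137. 138. 139. 140. 142. 144. 145. 147. 150.
 153. 155. 157. 159. 160. 161. 163. 164. 166. 168. 169. 172. 175. 177.
 178. 179. 180. 181. 182. 184. 185. 187. 187. 190. 191. 193. 195. 196.
 198. 199. 202. 204. 206. 207. 209. 211. 213. 214. 216. 217. 217. 219.
 219. 222. 223. 226. 411. 411. 412. 412. 416.]
```

View pics/s1.png

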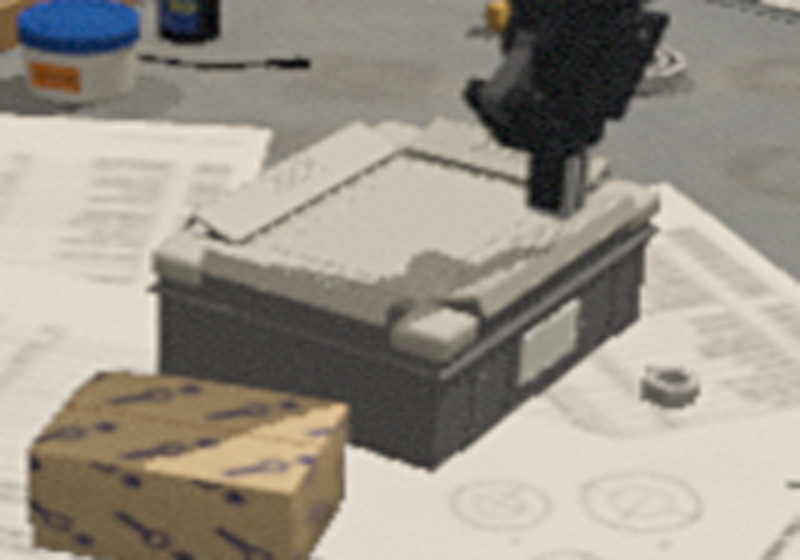

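Request:
carry_out([
  [[0,-0.009,0.02,0,0,0],[0,-0.009,0.045,0,0,0],[0,-0.009,0.045,0,0,0],[0,-0.009,0.045,0,0,0]],
])

```text
clock: 2.78
eef_pos: [496.0, -36.0, 114.6]
tcp_rot: [-3.142, 0.0, 0.105]
contact_force: [0.0, -0.2, -0.4]
opening: 0.002
```

```bash
python3 -c "
from h import *
go(out('front'),87,YAW)"
```

```text
t 2.7833 pos [496.  -36.  114.6] [-3.142  0.     0.105] F [ 0.  -0.2 -0.4] op 0.002 q [-0.08  0.35  2.02  0.    0.78  1.39]
target [496.7 -36.2 109. ] shift [0.0015 0.0007 0.0139] turn [-0.0001  0.0004 -0.0016]
```

Request:
carry_out([
  [[0,0,0.005,0,0,0],[0,0,0.01,0,0,0],[0,0,0.014,0,0,0],[0,0,0.014,0,0,0],[0,0,0.014,0,0,0]],
])

```text
clock: 3.2
eef_pos: [496.6, -35.8, 109.2]
tcp_rot: [-3.142, -0.001, 0.106]
contact_force: [-0.4, -0.6, 0.4]
opening: -0.0
```

```bash
python3 -c "
from h import *
go(out('front'),85,YAW)"
```

```text
t 3.2 pos [496.6 -35.8 109.2] [-3.142e+00 -1.000e-03  1.060e-01] F [-0.4 -0.6  0.4] op -0.0 q [-0.08  0.35  2.02  0.    0.77  1.39]
target [496.7 -36.2 107. ] shift [0.0001 0.0011 0.0055] turn [-0.     -0.0005 -0.0013]
```

Request:
carry_out([
  [[0,0,0.003,0,0,0],[0,0,0.006,0,0,0],[0,0,0.006,0,0,0]],
])

```text
clock: 3.45
eef_pos: [496.6, -35.8, 107.0]
tcp_rot: [3.142, -0.001, 0.106]
contact_force: [-0.5, -0.5, 3.2]
opening: -0.002
```

```bash
python3 -c "
from h import *
go(out('front'),85,YAW)"
```

```text
t 3.45 pos [496.6 -35.8 107. ] [ 3.142e+00 -1.000e-03  1.060e-01] F [-0.5 -0.5  3.2] op -0.002 q [-0.08  0.36  2.02  0.    0.76  1.39]
target [496.7 -36.2 107. ] shift [-0.0001  0.001  -0.    ] turn [ 0.0001 -0.0005 -0.0012]
```

Request:
carry_out([
  [[0,0,-0.07,0,0,0],[0,0,-0.07,0,0,0],[0.31,0,-0.07,0,0,0],[0.31,0,-0.07,0,0,0],[0.31,0,-0.07,0,0,0]],
])

```text
clock: 3.87
eef_pos: [621.3, -22.5, 135.1]
tcp_rot: [3.141, -0.001, 0.105]
contact_force: [1.2, 0.3, -0.4]
opening: -0.0
```

Request:
carry_out([
  [[0,0,0,0,0,0],[0,0,0,0,0,0],[0,0,0,0,0,0]],
])

```text
clock: 4.12
eef_pos: [618.7, -22.6, 133.9]
tcp_rot: [-3.141, 0.002, 0.106]
contact_force: [-0.0, -0.2, 0.2]
opening: -0.001
```

```bash
python3 -c "
from h import *
f=optics.grab_frame('scene'); 
go(out('back'),93,YAW)
im=f['img'][130:270,260:420]; cv2.imwrite('pics/s2.png',cv2.cvtColor(cv2.resize(im,None,fx=5,fy=4,interpolation=cv2.INTER_CUBIC),cv2.COLOR_RGB2BGR))
print([nets.tip_of(t,'scene')[:1] for t in ['tub','front_press','back_press']])
"
```

```text
t 4.1667 pos [618.3 -22.7 134.1] [-3.141e+00  2.000e-03  1.060e-01] F [-0.9  0.2 -0.1] op 0.001 q [-0.04  0.48  1.74 -0.    0.93  1.43]
target [621.9 -22.8 115. ] shift [0.0092 0.0012 0.0477] turn [-0.0002  0.0018 -0.0012]
[[{'point': [558.4, -31.6, -2.5], 'confidence': 0.8}], [{'point': [492.9, -33.8, 82.1], 'confidence': 0.82}], [{'point': [621.3, -25.2, 91.8], 'confidence': 0.92}]]
```

View pics/s2.png

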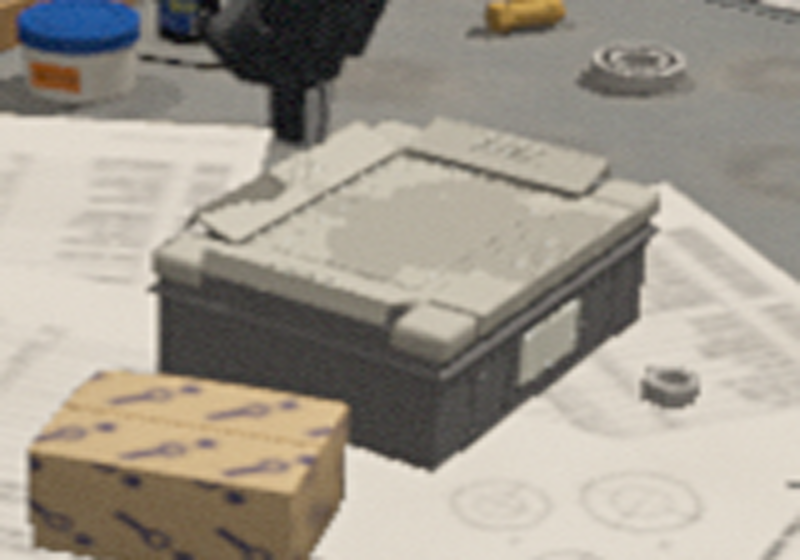

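The front section is now flush (crop ~(560,270), image (372,197)). The other three still stand up, and the fingers are over the back section (image ~(318,163)). Next I press the back.

Request:
carry_out([
  [[0.009,0,0.02,0,0,0],[0.009,0,0.045,0,0,0],[0.009,0,0.055,0,0,0],[0.009,0,0.062,0,0,0],[0.009,0,0.062,0,0,0]],
])

```text
clock: 4.73
eef_pos: [623.6, -22.3, 109.2]
tcp_rot: [3.142, -0.001, 0.106]
contact_force: [0.7, 0.9, 0.6]
opening: -0.001
```

```bash
python3 -c "
from h import *
go(out('back'),85,YAW)"
```

```text
t 4.7333 pos [623.6 -22.3 109.2] [ 3.142e+00 -1.000e-03  1.060e-01] F [0.7 0.9 0.6] op -0.001 q [-0.04  0.51  1.75  0.    0.88  1.43]
target [621.9 -22.8 107. ] shift [-0.0043  0.0007  0.0056] turn [ 0.0001 -0.0007 -0.0012]
```

Request:
carry_out([
  [[0,0,0.003,0,0,0],[0,0,0.006,0,0,0],[0,0,0.006,0,0,0]],
])

```text
clock: 4.98
eef_pos: [622.7, -22.4, 107.1]
tcp_rot: [-3.141, 0.001, 0.106]
contact_force: [-0.1, 0.6, 0.9]
opening: -0.002
```

Request:
carry_out([
  [[0,0,-0.08,0,0,0],[0,0,-0.08,0,0,0],[0,0,-0.08,0,0,0]],
])

```text
clock: 5.23
eef_pos: [623.9, -22.4, 140.7]
tcp_rot: [3.141, -0.002, 0.106]
contact_force: [-0.5, -0.3, -0.2]
opening: 0.003
```

```bash
python3 -c "
from h import *
f=optics.grab_frame('top') 
go(out('left'),125,YAW+np.pi/2)
P=cloud(f);m=(P[...,2]>70)&(P[...,2]<105)&(f['range_z']>0)
u=np.array([np.cos(YAW),np.sin(YAW)]); v=np.array([-u[1],u[0]])
q=P[m]; a=(q[:,:2]-C)@u; b=(q[:,:2]-C)@v
for n,k in dict(front=(a<-58)&(a>-76)&(abs(b)<60),back=(a>58)&(a<76)&(abs(b)<60),left=(b>78)&(b<96)&(abs(a)<40),right=(b<-78)&(b>-96)&(abs(a)<40)).items(): print(n,k.sum(),np.percentile(q[k][:,2],[10,50,90]).round(1))
"
```

```text
t 5.2833 pos [623.1 -22.3 139.7] [ 3.142 -0.     0.106] F [ 0.4  0.6 -0.2] op -0.001 q [-0.04  0.47  1.73 -0.    0.94  1.43]
target [550.4  53.  147. ] shift [-0.1608 -0.2065 -0.0184] turn [ 3.0000e-04 -2.0000e-04 -1.5012e+00]Traceback (most recent call last):
  File "<string>", line 8, in <module>
    for n,k in dict(front=(a<-58)&(a>-76)&(abs(b)<60),back=(a>58)&(a<76)&(abs(b)<60),left=(b>78)&(b<96)&(abs(a)<40),right=(b<-78)&(b>-96)&(abs(a)<40)).items(): print(n,k.sum(),np.percentile(q[k][:,2],[10,50,90]).round(1))
                                                                                                                                                                                ~~~~~~~~~~~~~^^^^^^^^^^^^^^^^^^^^^^
    return _quantile_unchecked(
        a, q, axis, out, overwrite_input, method, keepdims, weights)
    return _ureduce(a,
                    func=_quantile_ureduce_func,
    ...<5 lines>...
                    overwrite_input=overwrite_input,
                    method=method)
    r = func(a, **kwargs)
    result = _quantile(arr,
                       quantiles=q,
    ...<2 lines>...
                       out=out,
                       weights=wgt)
    slices_having_nans = np.isnan(arr[-1, ...])
                                  ~~~^^^^^^^^^
IndexError: index -1 is out of bounds for axis 0 with size 0
```

Request:
carry_out([
  [[-0.16,-0.206,-0.018,0,0,-0.6],[-0.16,-0.206,-0.018,0,0,-0.6],[-0.16,-0.206,-0.018,0,0,-0.6],[-0.16,-0.206,-0.018,0,0,-0.6],[-0.16,-0.206,-0.018,0,0,-0.6]],
])

```text
clock: 5.7
eef_pos: [548.9, 53.8, 145.8]
tcp_rot: [-3.14, 0.002, 0.739]
contact_force: [-0.7, -0.0, -0.5]
opening: 0.003
```

Request:
carry_out([
  [[0,0,0,0,0,-0.6],[0,0,0,0,0,-0.6],[0,0,0,0,0,-0.6],[0,0,0,0,0,-0.6],[0,0,0,0,0,-0.6]],
])

```text
clock: 6.12
eef_pos: [549.9, 52.8, 145.6]
tcp_rot: [-3.139, 0.001, 1.362]
contact_force: [0.6, -0.3, 0.5]
opening: -0.002
```

Request:
carry_out([
  [[0,0,0,0,0,-0.3],[0,0,0,0,0,-0.3],[0,0,0,0,0,-0.3],[0,0,0,0,0,-0.3],[0,0,0,0,0,-0.3]],
])

```text
clock: 6.53
eef_pos: [550.2, 52.8, 145.9]
tcp_rot: [-3.14, 0.0, 1.667]
contact_force: [-0.6, -1.0, 0.5]
opening: 0.003
```

```bash
python3 -c "
from h import *
f=optics.grab_frame('scene') 
go(out('left'),93,YAW+np.pi/2)
im=f['img'][130:270,260:420]; cv2.imwrite('pics/s3.png',cv2.cvtColor(cv2.resize(im,None,fx=5,fy=4,interpolation=cv2.INTER_CUBIC),cv2.COLOR_RGB2BGR))
print([nets.tip_of(t,'scene')[:1] for t in ['tub','front_press','back_press','right_press']])
"
```

```text
t 6.5833 pos [550.3  52.8 146.1] [-3.14   0.     1.667] F [ 0.4 -0.3  0.1] op -0.002 q [ 0.09  0.37  1.88 -0.    0.89 -0.  ]
target [550.4  53.  115. ] shift [0.0005 0.0004 0.0777] turn [-0.0013  0.     -0.01  ]
[[{'point': [560.2, -31.2, -1.3], 'confidence': 0.75}], [{'point': [495.4, -35.5, 81.5], 'confidence': 0.56}], [{'point': [623.8, -25.7, 82.3], 'confidence': 0.77}], [{'point': [571.8, -107.8, 91.6], 'confidence': 0.66}]]
```

View pics/s3.png

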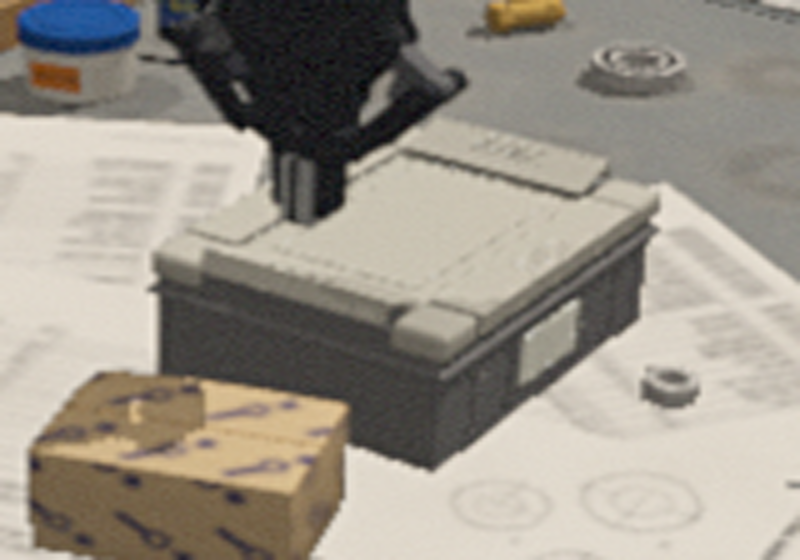

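The back is shut (crop (220,215), net height 82) and the tub hasn't moved. The fingers hang above the left section, so I press that next.

Request:
carry_out([
  [[0,0,0.04,0,0,0],[0,0,0.07,0,0,0],[0,0,0.08,0,0,0],[0,0,0.092,0,0,0],[0,0,0.092,0,0,0]],
])

```text
clock: 7.2
eef_pos: [550.3, 53.1, 109.0]
tcp_rot: [-3.14, -0.0, 1.67]
contact_force: [0.4, -0.4, -0.7]
opening: 0.002
```

```bash
python3 -c "
from h import *
go(out('left'),85,YAW+np.pi/2)"
```

```text
t 7.2 pos [550.3  53.1 109. ] [-3.14 -0.    1.67] F [ 0.4 -0.4 -0.7] op 0.002 q [ 0.09  0.42  1.9   0.    0.82 -0.01]
target [550.4  53.  107. ] shift [-0.0002  0.0003  0.0051] turn [-0.0015 -0.0003 -0.0078]
```

Request:
carry_out([
  [[0,0,0.003,0,0,0],[0,0,0.006,0,0,0],[0,0,0.006,0,0,0]],
])

```text
clock: 7.45
eef_pos: [550.7, 52.7, 107.3]
tcp_rot: [-3.141, 0.0, 1.67]
contact_force: [0.8, -0.3, 0.5]
opening: -0.001
```

Request:
carry_out([
  [[0,0,-0.08,0,0,0],[0,0,-0.08,0,0,0],[-0.3,0,-0.08,0,0,-0.008],[-0.415,0,-0.08,0,0,-0.008],[-0.415,0,-0.08,0,0,-0.008]],
])

```text
clock: 7.87
eef_pos: [563.5, -72.5, 140.1]
tcp_rot: [3.14, 0.0, 1.68]
contact_force: [1.6, 0.3, -1.0]
opening: 0.002
```

Request:
carry_out([
  [[0,0,0,0,0,0],[0,0,0,0,0,0],[0,0,0,0,0,0]],
])

```text
clock: 8.12
eef_pos: [563.1, -71.7, 139.6]
tcp_rot: [-3.142, -0.0, 1.677]
contact_force: [-0.5, 0.5, 0.3]
opening: 0.002
```

```bash
python3 -c "
from h import *
f=optics.grab_frame('scene') 
go(out('right'),93,YAW+np.pi/2)
im=f['img'][130:270,260:420]; cv2.imwrite('pics/s4.png',cv2.cvtColor(cv2.resize(im,None,fx=5,fy=4,interpolation=cv2.INTER_CUBIC),cv2.COLOR_RGB2BGR))
print([nets.tip_of(t,'scene')[:1] for t in ['tub','left_press','right_press']])
"
```

```text
t 8.1667 pos [563.1 -71.1 139.5] [-3.141 -0.     1.678] F [ 0.9  0.7 -0.2] op 0.001 q [-0.13  0.4   1.85  0.    0.89 -0.24]
target [ 568.2 -112.   115. ] shift [-0.1032  0.0017  0.0612] turn [-0.0002 -0.0003  0.0004]
[[{'point': [558.8, -34.2, -3.6], 'confidence': 0.72}], [{'point': [548.9, 57.9, 84.7], 'confidence': 0.65}], [{'point': [569.5, -112.6, 92.1], 'confidence': 0.59}]]
```

View pics/s4.png

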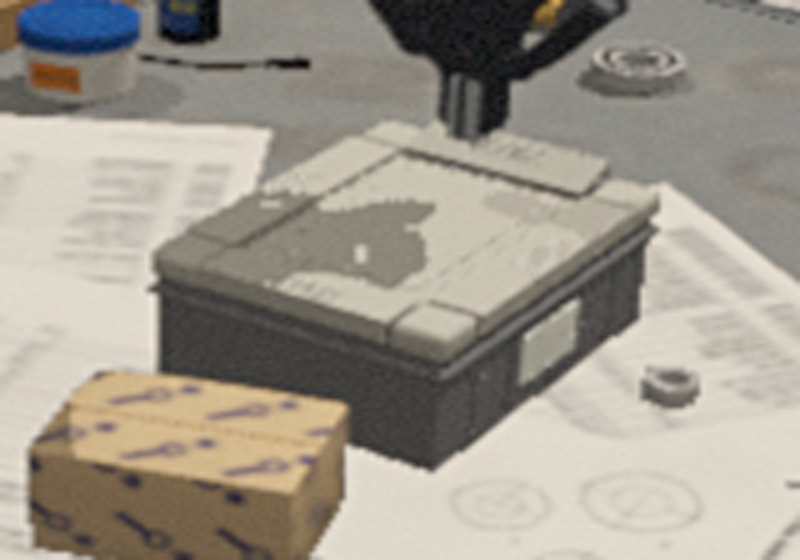

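The left is flush with the corners (crop (300,290)). Only the right section (crop (530,155)) still stands up.

Request:
carry_out([
  [[-0.103,0.002,0,0,0,0],[-0.103,0.002,0,0,0,0],[-0.103,0.002,0.02,0,0,0],[-0.103,0.002,0.02,0,0,0]],
])

```text
clock: 8.65
eef_pos: [567.6, -111.6, 130.2]
tcp_rot: [-3.14, -0.001, 1.678]
contact_force: [-1.1, 0.0, 0.2]
opening: 0.003
```

```bash
python3 -c "
from h import *
go(out('right'),93,YAW+np.pi/2)"
```

```text
t 8.65 pos [ 567.6 -111.6  130.2] [-3.140e+00 -1.000e-03  1.678e+00] F [-1.1  0.   0.2] op 0.003 q [-0.2   0.43  1.83  0.    0.88 -0.3 ]
target [ 568.2 -112.   115. ] shift [-0.0011  0.0013  0.0379] turn [-0.0016 -0.0007  0.0006]
```

Request:
carry_out([
  [[0,0,0.02,0,0,0],[0,0,0.038,0,0,0],[0,0,0.046,0,0,0],[0,0,0.053,0,0,0],[0,0,0.053,0,0,0]],
])

```text
clock: 9.07
eef_pos: [568.2, -112.0, 109.5]
tcp_rot: [-3.141, -0.0, 1.679]
contact_force: [0.3, -0.5, -0.3]
opening: 0.002
```

Request:
carry_out([
  [[0,0,0.003,0,0,0],[0,0,0.005,0,0,0],[0,0,0.005,0,0,0]],
])

```text
clock: 9.32
eef_pos: [568.2, -112.1, 107.9]
tcp_rot: [-3.141, -0.0, 1.678]
contact_force: [-0.1, 0.1, 0.3]
opening: 0.001
```

Request:
carry_out([
  [[0,0,-0.15,0,0,0],[0,0,-0.15,0,0,0],[0,0,-0.15,0,0,0],[-0.5,0.2,-0.25,0,0,0],[-0.5,0.2,-0.25,0,0,0]],
])

```text
clock: 9.73
eef_pos: [606.4, -183.9, 183.4]
tcp_rot: [-3.141, -0.001, 1.681]
contact_force: [2.3, 0.3, 0.0]
opening: 0.001
```

Request:
carry_out([
  [[-0.6,0.25,-0.1,0,0,0],[-0.6,0.25,-0.1,0,0,0],[-0.6,0.25,-0.1,0,0,0],[-0.6,0.25,-0.1,0,0,0],[-0.6,0.25,-0.1,0,0,0]],
])

```text
clock: 10.15
eef_pos: [706.4, -366.8, 214.5]
tcp_rot: [-3.141, -0.001, 1.678]
contact_force: [1.8, 1.1, 0.4]
opening: -0.0
```

Request:
carry_out([
  [[-0.15,0.1,0,0,0,0],[-0.15,0.1,0,0,0,0],[-0.15,0.1,0,0,0,0],[-0.15,0.1,0,0,0,0],[-0.15,0.1,0,0,0,0]],
])

```text
clock: 10.57
eef_pos: [751.6, -420.0, 213.6]
tcp_rot: [-3.14, -0.002, 1.678]
contact_force: [0.7, 0.3, 0.6]
opening: -0.002
```

```bash
python3 -c "
from h import *
for c in ['scene','top']:
    f=optics.grab_frame(c); np.savez(c+'1.npz',**f)
    for t in ['tub','box_small_b','bearing_a','nut_1','front_press','back_press','left_press','right_press']:
        print(c,t,[(np.round(d['point'],1),round(d['confidence'],2)) for d in nets.tip_of(t,c)][:2])
    if c=='scene':
        im=f['img'][130:270,260:420]; cv2.imwrite('pics/s5.png',cv2.cvtColor(cv2.resize(im,None,fx=5,fy=4,interpolation=cv2.INTER_CUBIC),cv2.COLOR_RGB2BGR))
    else: save(f,'t5.png')
    u=np.array([np.cos(YAW),np.sin(YAW)]); v=np.array([-u[1],u[0]])
    for nm in '01':
        f=dict(np.load(c+nm+'.npz')); P=cloud(f)
        m=(P[...,2]>70)&(P[...,2]<105)&(f['range_z']>0)&(abs(P[...,0]-557)<130)&(abs(P[...,1]+31)<130)
        q=P[m]; print(nm,cv2.minAreaRect(q[:,:2].astype(np.float32)))
        a=(q[:,:2]-C)@u; b=(q[:,:2]-C)@v
        for n,k in dict(front=(a<-62)&(a>-72)&(abs(b)<55),back=(a>62)&(a<72)&(abs(b)<55),left=(b>82)&(b<92)&(abs(a)<35),right=(b<-82)&(b>-92)&(abs(a)<35),corner=(abs(a)>54)&(abs(b)>74)&(abs(a)<68)&(abs(b)<88)).items():
            if k.sum(): print(' ',n,k.sum(),np.percentile(q[k][:,2],[10,50,90]).round(1))
s=sense(); print(s['clock'],s['eef_pos'],s['contact_force'])
"
```

```text
scene tub [(array([559.5, -34.1,  -3.9]), 0.79)]
scene box_small_b [(array([530.5, 142.9,   1.4]), 0.59)]
scene bearing_a [(array([558.4, -32.7,  -3.6]), 0.15)]
scene nut_1 [(array([451.4, -76.8,   1.7]), 0.59)]
scene front_press [(array([493.3, -38.3,  84. ]), 0.59)]
scene back_press [(array([550.7,  57.8,  84.5]), 0.73), (array([622.5, -25.9,  84.5]), 0.58)]
scene left_press [(array([553.7,  56.3,  83.3]), 0.84)]
scene right_press [(array([ 571.6, -111.7,   85.2]), 0.5)]
0 ((559.158447265625, -26.9432373046875), (148.8547821044922, 191.20297241210938), 5.985723495483398)
  front 265 [72.8 90.7 94.9]
  back 153 [90.7 93.1 95.3]
  left 175 [72.9 88.2 94.4]
  right 77 [91.3 93.7 95.5]
  corner 81 [84.  84.9 86.1]
1 ((559.7518920898438, -26.88800048828125), (147.9129180908203, 191.0467071533203), 6.178187370300293)
  front 225 [74.8 83.8 86.3]
  back 107 [83.8 85.1 86.3]
  left 106 [83.3 85.1 86.3]
  right 59 [83.9 85.3 86.7]
  corner 88 [83.4 84.9 86.2]
top tub [(array([557.8, -31.1,   1.4]), 0.67)]
top box_small_b [(array([529.6, 143.7,   0.6]), 0.58)]
top bearing_a [(array([ 5.973e+
[... 266 characters left out ...]
1.6,  80.9]), 0.58)]
top right_press [(array([ 573.7, -113.5,   85.3]), 0.85), (array([445.1, -73.8,   2.8]), 0.5)]
0 ((560.5074462890625, -30.719711303710938), (149.52349853515625, 189.8402557373047), 6.195188045501709)
  front 262 [91.2 94.5 97. ]
  back 256 [92.2 94.4 97. ]
  left 161 [91.3 94.3 96.5]
  right 169 [92.5 94.8 97. ]
  corner 176 [84.7 86.1 88. ]
1 ((560.517578125, -30.680633544921875), (146.05264282226562, 186.06204223632812), 6.362597942352295)
  front 259 [84.1 86.  88.4]
  back 238 [84.4 86.4 88.2]
  left 154 [84.6 86.2 88.2]
  right 159 [85.2 87.1 88.9]
  corner 177 [84.3 86.  87.9]
11.4667 [ 752.19778454 -420.64977159  215.19607608] [-0.12155075 -0.88161814 -0.04212238]
```

View pics/s5.png

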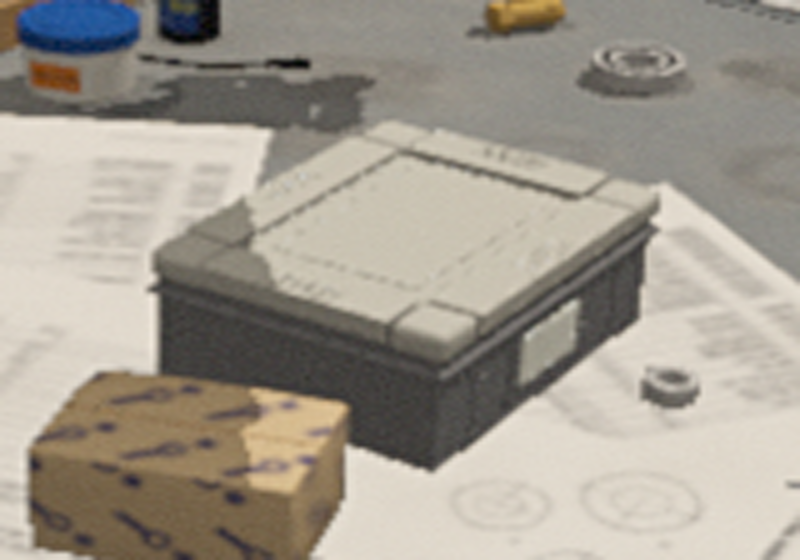

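View pics/t5.png

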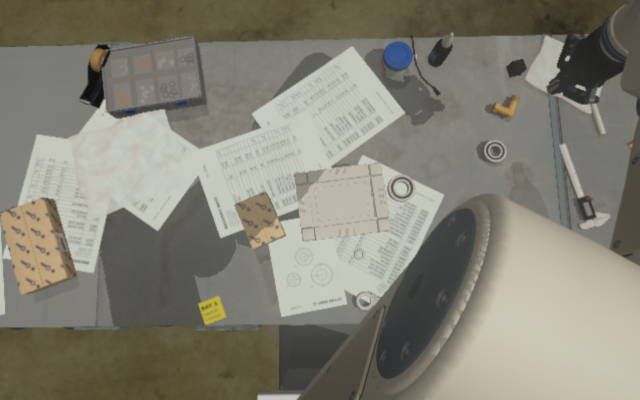

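```bash
python3 -c "
from h import *
u=np.array([np.cos(YAW),np.sin(YAW)]); v=np.array([-u[1],u[0]])
for c in ['top','scene']:
    f=dict(np.load(c+'1.npz')); P=cloud(f); m=(P[...,2]>70)&(P[...,2]<105)&(f['range_z']>0); q=P[m]
    a=(q[:,:2]-C)@u; b=(q[:,:2]-C)@v
    for s in (1,-1):
        print(c,s,'corners',np.mean(q[(abs(a)>52)&(abs(a)<68)&(b*s>70)&(b*s<90)][:,2]).round(2),'inner',np.mean(q[(abs(a)<38)&(b*s>69)&(b*s<78)][:,2]).round(2),'outer',np.mean(q[(abs(a)<38)&(b*s>82)&(b*s<89)][:,2]).round(2))
"
```

```text
top 1 corners 85.96 inner 86.36 outer 86.37
top -1 corners 86.11 inner 86.35 outer 87.0
scene 1 corners 84.63 inner 84.98 outer 85.15
scene -1 corners 84.88 inner 84.72 outer 84.7
```

```bash
python3 -c "
from h import *
print(r.sign_off())"
```

```text
the job is handed in; nothing more can be done
None
```

All four rim sections are pressed shut, and I handed the job in at about 11.5 s with the arm well clear of everything. I pressed them with the closed fingertips in the order front, back, left, right. The highest wrist force read at the end of a pressing move was about 3 N.

**Rim sections:** In both cameras the depth readings put every section level with the fixed corners, at about 85–87 mm. Before pressing, the outer edges read about 94 mm.

**Tub:** It did not move measurably. The fitted outline centre shifted by less than 1 mm in both cameras, and the fitted angle changed by about 0.2°.

**Carton, bearing and nut:** They stayed where they were. The networks' positions before and after agree within their scatter of about 5 mm, and the pictures agree.

**Checks that disagreed:**
- **Right section:** the top camera showed its outer part about 0.7 mm above its inner part, while the scene camera showed it flat. I took this as noise.
- **Network mix-ups:** two results in the last scene picture were wrong. The network's best guess for the back press point was actually the left section, with the right answer second. It also reported a low-confidence bearing on the tub.

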